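# Refit the keyed drive shaft of a capsule tester's sample wheel

## Task

The capsule tester's black sample wheel is back on the instrument but its drive shaft is still in the white accessory tray. Take the keyed drive shaft (the one whose flange has a lug) out of its pocket, push it down into the hub at the centre of the wheel, turning it until the key slips into the keyway, and keep pushing against the spring until the flange sits fully home on the hub. Finish while still holding it pressed home, so that the tester can clamp it from below; leave the other accessories and the things on the bench where they are.

Things in the scene. Friction and masses are not known exactly. Their poses are not given: they have to be found in the camera images.
- drive_shaft: Keyed drive shaft, steel with a round fluted aluminium knob, 89 mm tall, about 0.15 kg, upright in a tray pocket, hung by its flange. Origin: on the axis at the flange's underside (level with the tray's top at the start); z up the axis, x towards key and lug. Above the origin: flange 34 mm diameter, 5 mm thick; then the knob, 22 mm diameter, from 5 to 39 mm, gripped from above.
- flange_lug (a point): Outer end of the lug on the drive shaft's flange: 6 mm wide, 5 mm thick, sticking out along +x to 23 mm from the axis, straight above the key. No other accessory has a lug. This point lies 23 mm from the axis, 2.5 mm above the shaft's origin.
- key_foot (a point): Lower end of the key, 8.5 mm from the axis on the shaft's +x side and 36 mm below the shaft's origin. The key is 5 mm wide, reaches 11 mm from the axis and runs from 16 to 36 mm below the origin, so the last 14 mm of the shaft have no key and enter the bore first.
- shaft_tip (a point): Centre of the drive shaft's lower end, 50 mm below its origin on the axis. The shaft is 16 mm in diameter, its last 5 mm tapering to 11 mm.
- hub_face (a point): Centre of the flat top face of the sample wheel's steel hub (48 mm diameter), 174 mm above the bench; z up along the hub axis, x along the keyway. Bore 17.6 mm (0.8 mm clearance all round), 62 mm deep. When the shaft is home its origin lies here and both x axes agree. More than about 0.1 rad out of line, the key rests on this face with the shaft's origin 36 mm above it.
- keyway (a point): Outer end of the hub's keyway at the top face, 12.5 mm from the hub axis along hub_face's +x. The keyway is 7.4 mm wide and runs the full depth of the bore.
- wheel_rim (a point): Point on the outer edge of the black sample wheel, 65 mm from the hub axis in line with the keyway, on the wheel's top, 8 mm below the hub face. Wheel 130 mm diameter, 12 capsule pockets, lying on the tester's deck (24 mm below the hub face). It turns with its hub but is held by a stiff indexing drive: 0.8 N m to turn it.
- sensor_clip (a point): Middle of the top of the black sensor clip on the tester's deck, beyond the wheel: 36 x 56 mm, 61 to 97 mm from the hub axis towards the tester's back, its top 13 mm above the hub face (a small cable stub on it rises to 25 mm).
- ejector (a joint): Spring-loaded ejector at the bottom of the hub bore, m pressed: 0 untouched, 0.008 when the shaft is home (stop at 0.012). The shaft's tip meets it when the origin is 8 mm above the hub face; it pushes up with 5 N there and 10.6 N at home, so the shaft comes up again when let go.
- tester: Grey benchtop instrument, fixed, housing 250 x 300 mm and 150 mm high to its deck (x -110 to +140 mm, y -150 to +150 mm), with a sloping black screen console 85 mm deep and up to 125 mm high on its front. Origin: on the bench straight below the wheel's axis; x points to its back (away from the screen), z up.
- tray: White accessory tray, fixed, 155 (x) x 226 (y) x 58 mm high. Origin at the centre of its underside, z up. Six round pockets, 25 mm in diameter and 54 mm deep, at x -35 and +35 mm and y -70, 0 and +70 mm. Four are filled, in any order: the drive shaft and the three other accessories.
- plain_spindle: Another accessory in the tray, to be left alone: like the drive shaft but with no key and no lug, and a knob that ends 29 mm above its origin. Origin on the axis at the flange's underside.
- hex_puller: Another accessory in the tray, to be left alone: dark hexagonal head 23 mm across its corners, ending 22 mm above its origin at the flange's underside.
- check_weight: Another accessory in the tray, to be left alone: brass check weight, 33 mm in diameter with a small 14 mm button, ending 23 mm above its origin at the underside of its rim.
- beaker: Bystander: steel beaker, 78 mm across the rim, 85 mm tall, standing behind the tray. Origin at the centre of its underside.
- capsule_jar: Bystander: amber jar with a white cap, 64 mm across, 85 mm tall. Origin at the centre of its underside.
- spatula: Bystander: steel spatula lying flat to the right of the tray, 190 mm long.
- sample_dish: Bystander: shallow steel dish, 90 x 120 x 25 mm, beyond the tester's left side. Origin at the centre of its underside.
- scoop: Bystander: small aluminium powder scoop, cup 44 mm across and 25 mm tall, with a 70 mm handle, left of the tester. Origin at the centre of the cup's underside.
Mind the look-alikes: they are no part of the job. Leave any red look-alike of the drive_shaft alone.

How it is judged:
By the outcome, as a careful person would: the job done as asked, in the order asked, and still so for the second after the job is handed in, while the arm keeps its last pose, push and grip.
It also fails if it takes over 38 s, if anything falls off the work surface, if the arm or the gripper's body presses on something with over 40 N, if the wrist force passes 120 N, or if a joint passes its speed limit or range.

## Robot

A 6-joint arm with a two-finger parallel gripper is mounted at the origin on the work surface. World frame = base frame: x ahead of the robot, y to its left, z up, the work surface at z = 0. Lengths are in mm, angles in rad, forces in N, time in s.
With the tool pointing down it reaches from about 375 to 975 mm from the base axis. Payload 3.8 kg.
Tool frame: the origin (TCP) lies at the very end of the fingers, on their centre line; the grasp point (between the pads) lies 19 mm behind it; z points along the fingers, y is the line along which they close (so a half turn about z gives the same grasp; the last joint's range is limited). The gripper opens to 85 mm and grips with 20 to 120 N. Pads are 22 mm wide; open, the fingers measure 114 mm over their backs; the gripper's body (76 mm by 85 mm) begins 54 mm behind the grasp point. The pads swing forward as they close: fully open they stand 13 mm farther back than shut.
Start: joints at [1.156, 0.264, 1.604, -0, 1.274, -0.037], TCP at [248.989, 627.393, 231.28] pointing down, gripper open.
Joint ranges: [-2.63, 2.63], [-0.94, 2.18], [0.31, 2.57], [-1.31, 4.45], [0, 2.66], [-2.55, 2.55]. Speed limits (rad/s): [2.57, 2.57, 3.14, 3.14, 3.14, 3.14].

## Interface

Orientations are given as a unit quaternion [x, y, z, w].
In Python, from cell import manip gives the robot as it stands.
- The arm moves only by the tool apply_moves, never from a script. Its argument "targets" is a list that holds one entry, the list of rows, each a list of 7 numbers: the turn, a rotation vector about the tool's x, y, z in rad, then the shift along the tool's x, y, z in cm, then the closure, from 0 (fully open) to 1 (shut). In form: [[[rx, ry, rz, x, y, z, claw], ...]]. A call has 1 to 10 rows; each row shifts and turns the commanded pose from where the row before left it, along the tool's axes as they then stand; what a row does not reach is not made up. A row lasts 1/10 s, in which the tool goes at most 50 mm and 8.59 degrees, less where a joint would pass 70% of its speed; a pose out of reach is approached as far as the arm can. A call is refused whole if a number of a shift passes 5 or a number of a turn 0.15, either way. A call with a gripper value outside its range is refused whole. The fingers move at their own pace and stop on an object; "newtons" is the grip in N (left out, the last holds). Time passes only in rows, so rows that do not move let the fingers close. It gives the time, the measured TCP pose, the force, the opening and the grip force at its end, in the units of the state.
- manip.read_state(): the state, without advancing time (a new reading comes with each control period).
- manip.snapshot(name): name is "side" or "top" or "wrist"; returns the picture (400x640x3 uint8, red, green, blue); there is no depth.
- manip.camera_model(name): a dict with "fx", "fy", "cx", "cy" (pixels), "origin" and "attitude" of the camera in the world; the wrist camera has in their place "tool_from_camera" (4x4, takes a point from camera to tool coordinates, whose origin is the TCP and whose axes are the flange's). Camera axes: x right, y up, looking along -z (the intrinsics and any distortion apply to the point x, -y, -z); pixel columns grow to the right and rows downward; lengths in mm; the calibration is good to about 2 mm. A picture is of the moment at which its call begins: read the wrist's pose just before it. camera_model takes no time and is no camera call.
- manip.job_done(): hands the job in; it is judged then, once.
Trained networks look in the newest picture that a camera, given by its name, has taken for a name from the list of things; names that differ only in an ending like _2 or _b are one class to them, and where a whole thing is asked for, a point or a joint stands for the part that bears it (a point fixed in the world has none). Each returns a list of dicts, best first, with "score" (0 to 1); they miss things now and then, are a little off and sometimes report something else, mostly with a low value. They report only what shows in the picture. A call takes as long as a camera call. They do not tell look-alikes from the thing itself.
- manip.trace(camera, name): "pixels" (400x640 bool, what is visible of it) and "uv" ([column, row] in pixels, amid what is visible of it).
The state is a dict: "time_s": time; "joint_positions": joint angles; "qvel": joint speeds; "tau": joint torques, N m; "eef_pos": TCP position; "tool_rot": TCP orientation; "contact_force": force on the tool from outside, world axes, zero at the start; "wrist_torque": the same for the moment, N m; "finger_gap": opening from 0.0 (shut) to 1.0 (fully open); "finger_force": force on a finger pad.
Only numpy, scipy, OpenCV 4.12 (cv2) and the standard library are available. Lean on these libraries where they do the work, as an engineer would, in place of code of your own. Each camera call takes 0.05 s, during which the arm holds its last target. There are 200 camera calls.

## Working session

There is one attempt and no reset: what is moved stays moved. The work goes in short steps, Python scripts to look and compute and a tool call to move; the robot and the scene stay as the last step left them, time stands still between calls to the robot, and variables do not carry over. Pictures are saved under pics/ and viewed, at most 10 in all, crops included, and the job is handed in when it is done.

Besides the shell and the picture viewer there is one more tool, called after "Emit:" as a command line: name --argument value ..., lists and objects as JSON in quotes. apply_moves: Moves the arm, as the interface text tells. Its arguments: {"type":"object","properties":{"targets":{"type":"array"},"newtons":{"type":"number"}},"required":["targets"]}

```bash
mkdir -p pics; ls
cat > h.py <<'E'
import numpy as np, cv2
from cell import manip
from scipy.spatial.transform import Rotation as R
def cam(n):
    m=manip.camera_model(n)
    if 'origin' in m:
        a=np.array(m['attitude'],float)
        Rm=a if a.shape==(3,3) else R.from_quat(a).as_matrix()
        return m,Rm,np.array(m['origin'],float)
    s=manip.read_state(); T=np.array(m['tool_from_camera'],float)
    Rt=R.from_quat(s['tool_rot']).as_matrix()
    return m,Rt@T[:3,:3],Rt@T[:3,3]+np.array(s['eef_pos'])
def onplane(c,uv,z):
    m,Rm,o=c
    d=Rm@np.array([(uv[0]-m['cx'])/m['fx'],-(uv[1]-m['cy'])/m['fy'],-1])
    return o+d*(z-o[2])/d[2]
def proj(c,p):
    m,Rm,o=c
    q=Rm.T@(np.array(p,float)-o)
    return np.array([m['cx']+m['fx']*q[0]/-q[2], m['cy']+m['fy']*-q[1]/-q[2]])
def save(img,n): cv2.imwrite('pics/'+n,img[:,:,::-1])
E
python3 - <<'E'
from h import *
for n in ('top','side','wrist'):
    print(manip.camera_model(n))
    c=cam(n)
    im=manip.snapshot(n); save(im,n+'0.png')
    if n!='side':
      for t,z in (('drive_shaft',80),('flange_lug',60),('hub_face',174),('keyway',174),('wheel_rim',166),('tray',58),('plain_spindle',80),('hex_puller',70),('check_weight',70)):
        for r in manip.trace(n,t)[:2]:
            print(n,t,round(r['score'],2),np.round(r['uv']),r['pixels'].sum(),np.round(onplane(c,r['uv'],z)))
print(manip.read_state())
E
```

```text
pics
{'fx': 373.10192787794455, 'fy': 373.10192787794455, 'cx': 327.4833643654558, 'cy': 199.29554281920184, 'origin': array([ 456.38582957,    5.88847632, 1336.3968691 ]), 'attitude': array([-0.0374258 ,  0.0328399 ,  0.70772645, -0.70472982])}
top flange_lug 0.48 [383. 229.] 67 [ 482. -176.   60.]
top flange_lug 0.38 [347. 222.] 46 [507. -53.  60.]
top hub_face 0.59 [264. 217.] 1361 [517. 212. 174.]
top keyway 0.96 [266. 216.] 1325 [520. 204. 174.]
top wheel_rim 0.96 [265. 216.] 1345 [520. 210. 166.]
top tray 0.64 [404. 226.] 2828 [ 490. -245.   58.]
top plain_spindle 0.46 [426. 236.] 91 [ 458. -316.   80.]
top hex_puller 0.54 [422. 159.] 526 [ 719. -310.   70.]
top hex_puller 0.52 [426. 218.] 70 [ 519. -318.   70.]
top check_weight 0.65 [407. 215.] 74 [ 529. -257.   70.]
{'fx': 397.39590423527414, 'fy': 397.39590423527414, 'cx': 320.2536679469689, 'cy': 199.73829713403867, 'origin': array([ 489.71513637, -888.47936573, 1008.74963011]), 'attitude': array([ 0.38314362, -0.01896875, -0.04008769,  0.9226235 ])}
{'fx': 313.6405407325097, 'fy': 313.6405407325097, 'cx': 317.6147788866659
[... 475 characters left out ...]
s': array([ 1.15616180e+00,  2.63871919e-01,  1.60397014e+00, -5.80860020e-06,
        1.27371234e+00, -3.69273170e-02]), 'qvel': array([ 1.20338438e-03,  1.01988841e-03, -3.55596239e-04,  1.48420544e-03,
        4.85496240e-05,  1.67707830e-03]), 'tau': array([ 4.70776631e-04, -5.15094566e+01, -3.67729318e+01, -1.90541790e-06,
        9.33613373e-04, -1.39216016e-05]), 'eef_pos': array([248.95666164, 627.41869229, 231.31481652]), 'tool_rot': array([1.87732172e-01, 9.82220256e-01, 1.80215555e-05, 6.98891380e-06]), 'contact_force': array([0.55067571, 0.82666372, 0.14879544]), 'wrist_torque': array([ 0.01619399,  0.00322658, -0.0005616 ]), 'finger_force': 0.0, 'finger_gap': 1.0027852611444468}
```

Run:
```python
import cv2,numpy as np
t=cv2.imread('pics/top0.png')
cv2.imwrite('pics/a.png',cv2.resize(t[120:300,220:460],None,fx=3.3,fy=3.3,interpolation=cv2.INTER_CUBIC))
t=cv2.imread('pics/side0.png'); cv2.imwrite('pics/b.png',t)
```

```text
(no output)
```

View pics/a.png

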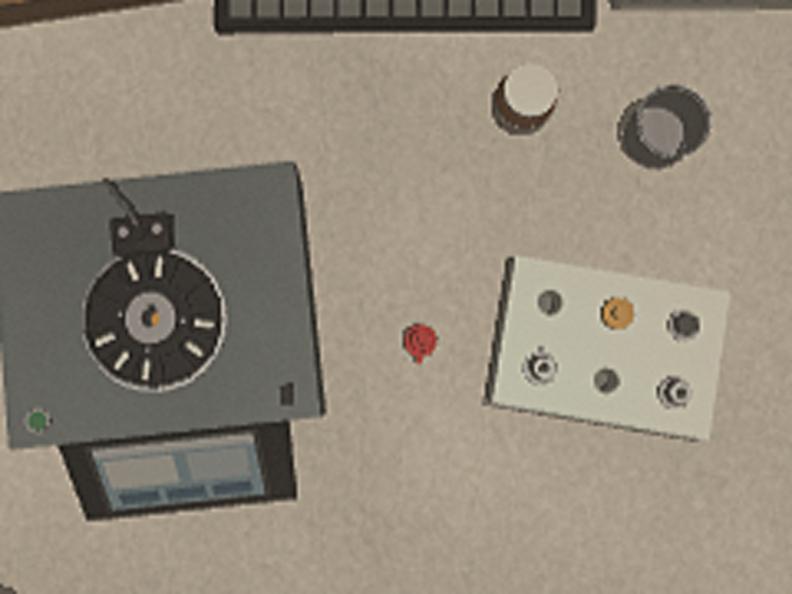

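View pics/side0.png

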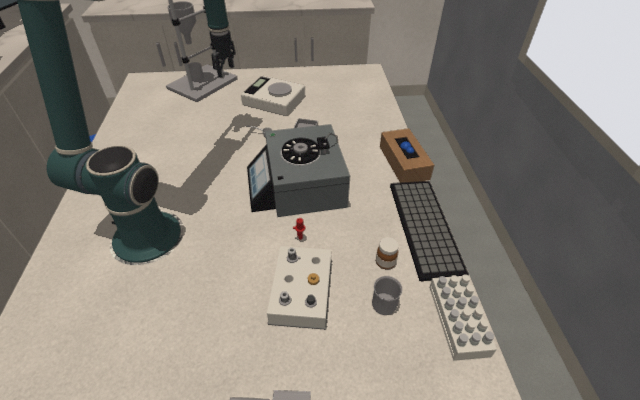

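The top view shows the tester's hub at full pixel (266,216). Lug-like accessories stand at (383,231) and (424,238), and the one at (383,231) is the likely drive shaft. A red look-alike lies on the bench at (347,223). The side view agrees. I'll move over the hub first and look with the wrist camera.

Emit:
apply_moves --targets '[[[0, 0, 0, -4, -2.8, -0.3, 0], [0, 0, 0, -4, -2.8, -0.3, 0], [0, 0, 0, -4, -2.8, -0.3, 0], [0, 0, 0, -4, -2.8, -0.3, 0], [0, 0, 0, -4, -2.8, -0.3, 0], [0, 0, 0, -4, -2.8, -0.3, 0], [0, 0, 0, -4, -2.8, -0.3, 0], [0, 0, 0, -4, -2.8, -0.3, 0], [0, 0, 0, -4, -2.8, -0.3, 0], [0, 0, 0, -4, -2.8, 0, 0]]]'

```text
time_s: 2.05
eef_pos: [518.6, 217.9, 259.3]
tool_rot: [0.188, 0.982, 0.001, 0.001]
contact_force: [0.4, 0.2, 0.9]
finger_gap: 0.998
finger_force: 0.0
```

Emit:
apply_moves --targets '[[[0, 0, 0, 0, 0, 0, 0]]]'

```text
time_s: 2.15
eef_pos: [520.5, 214.7, 258.7]
tool_rot: [0.191, 0.982, -0.001, 0.001]
contact_force: [-0.0, -0.1, -0.1]
finger_gap: 0.999
finger_force: 0.0
```

Run:
```python
from h import *
c=cam('wrist'); print(manip.read_state()['eef_pos'],manip.read_state()['time_s'])
im=manip.snapshot('wrist'); save(im,'w1.png')
for t,z in (('hub_face',174),('keyway',174),('wheel_rim',166),('sensor_clip',187)):
    for r in manip.trace('wrist',t)[:2]:
        print(t,round(r['score'],2),np.round(r['uv']),r['pixels'].sum(),np.round(onplane(c,r['uv'],z),1))
```

```text
[520.45969    214.74458715 258.7020437 ] 2.15
hub_face 0.97 [307. 196.] 21051 [511.3 207.8 174. ]
keyway 0.65 [310. 198.] 21085 [513.1 209.5 174. ]
keyway 0.41 [  4. 260.] 359 [470.  -34.7 174. ]
wheel_rim 0.83 [310. 195.] 20982 [513.  209.5 166. ]
sensor_clip 0.88 [313. 165.] 105927 [489.1 222.  187. ]
```

View pics/w1.png

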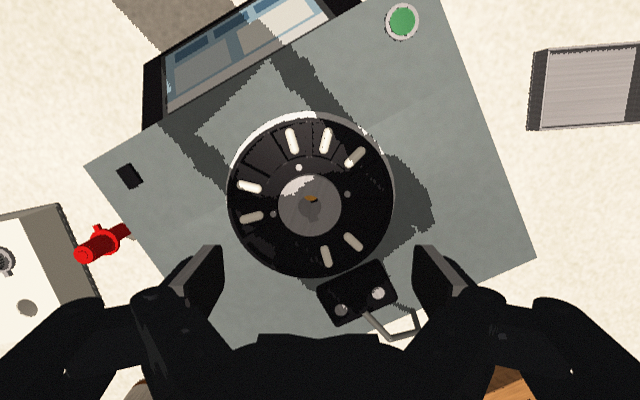

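The wrist view shows the wheel at about (311,195), with the hub at (309,205). I'll zoom in to find the keyway.

Run:
```python
import cv2,numpy as np
t=cv2.imread('pics/w1.png')[165:245,265:355].astype(float)
t=np.clip(255*(t/255)**0.5,0,255).astype(np.uint8)
cv2.imwrite('pics/w1c.png',cv2.resize(t,None,fx=6.5,fy=6.5,interpolation=cv2.INTER_CUBIC))
```

```text
(no output)
```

View pics/w1c.png

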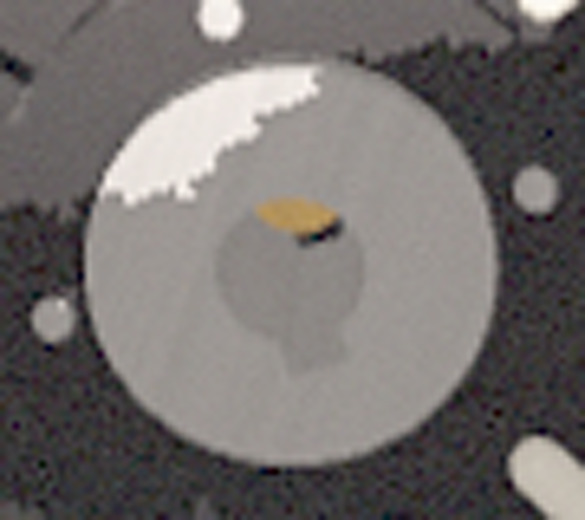

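The hub centre is at about px (309.7,205.8). The keyway's outer end is at about px (313.4,220.3), running down and slightly right in the picture.

Run:
```python
from h import *
c=cam('wrist'); s=manip.read_state(); print(s['time_s'],s['eef_pos'],s['joint_positions'])
h=onplane(c,(309.7,205.8),174);k=onplane(c,(313.4,220.5),174)
print(h,k,np.linalg.norm(k-h),np.arctan2(*(k-h)[1::-1]))
ct=cam('top'); a=onplane(ct,(383.5,231.2),80); print(a)
Rt=R.from_quat(s['tool_rot']).as_matrix()
print('shift',Rt.T@(a-s['eef_pos']), 'yaw y',np.arctan2(Rt[1,1],Rt[0,1]))
```

```text
2.4 [516.79216426 220.65212688 258.16729839] [ 3.58907643e-01  3.45097035e-02  1.81593699e+00  5.03522104e-04
  1.29148003e+00 -8.35561948e-01]
[515.10698019 213.2077426  174.        ] [526.96813186 211.47861269 174.        ] 11.986526151850391 -0.14476120194558906
[ 473.37756979 -173.56215674   80.        ]
shift [-104.65502372 -382.59215953  178.05583426] yaw y 1.194330650724122
```

Emit:
apply_moves --targets '[[[0, 0, 0, -1.3, -4.75, 0.7, 0], [0, 0, 0, -1.3, -4.75, 0.7, 0], [0, 0, 0, -1.3, -4.75, 0.7, 0], [0, 0, 0, -1.3, -4.75, 0.7, 0], [0, 0, 0, -1.3, -4.75, 0.7, 0], [0, 0, 0, -1.3, -4.75, 0.7, 0], [0, 0, 0, -1.3, -4.75, 0.7, 0], [0, 0, 0, -1.3, -4.75, 0.7, 0], [0, 0, 0, 0, 0, 0, 0], [0, 0, 0, 0, 0, 0, 0]]]'

```text
time_s: 3.4
eef_pos: [473.9, -171.5, 202.0]
tool_rot: [0.188, 0.982, 0.0, -0.0]
contact_force: [0.1, 0.9, -0.1]
finger_gap: 1.002
finger_force: 0.0
```

Emit:
apply_moves --targets '[[[0, 0, 0, 0, 0, 0, 0], [0, 0, 0, 0, 0, 0, 0]]]'

```text
time_s: 3.6
eef_pos: [474.6, -170.1, 202.6]
tool_rot: [0.186, 0.982, 0.0, 0.0]
contact_force: [0.5, 0.5, -0.2]
finger_gap: 1.004
finger_force: 0.0
```

Run:
```python
from h import *
c=cam('wrist'); s=manip.read_state(); print(s['eef_pos'],s['time_s'],s['joint_positions'])
im=manip.snapshot('wrist'); save(im,'w2.png')
for t,z in (('drive_shaft',75),('flange_lug',63),('plain_spindle',75)):
    for r in manip.trace('wrist',t)[:2]:
        print(t,round(r['score'],2),np.round(r['uv']),r['pixels'].sum(),np.round(onplane(c,r['uv'],z),1))
```

```text
[ 474.55519706 -170.08496101  202.55871825] 3.6 [-3.93810599e-01 -4.14166304e-02  1.99561715e+00  3.90975433e-04
  1.18703539e+00 -1.58997935e+00]
drive_shaft 0.9 [444. 166.] 1542 [493.4 -61.7  75. ]
drive_shaft 0.56 [315. 187.] 1138 [ 470.4 -172.3   75. ]
flange_lug 0.92 [445. 166.] 1538 [497.2 -57.   63. ]
flange_lug 0.63 [313. 189.] 1103 [ 473.5 -176.    63. ]
plain_spindle 0.6 [162. 217.] 1265 [ 445.4 -311.1   75. ]
```

View pics/w2.png

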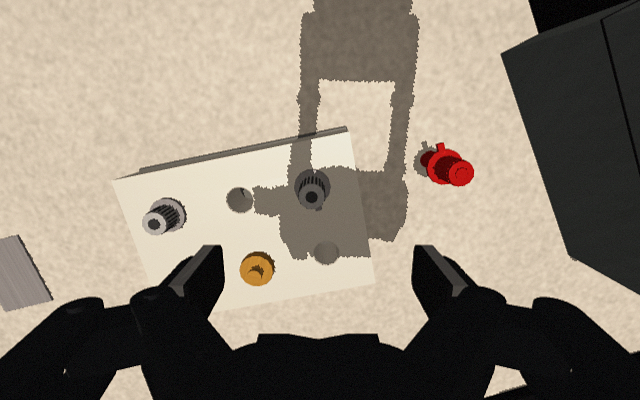

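The drive shaft is at about (312,190), with its lug pointing down-right at about (319,209). The lugless spindle is at (163,217). I'll zoom in for the centre and lug direction.

Run:
```python
import cv2,numpy as np
t=cv2.imread('pics/w2.png')[160:220,280:345].astype(float)
t=np.clip(255*(t/255)**0.6*1.3,0,255).astype(np.uint8)
cv2.imwrite('pics/w2c.png',cv2.resize(t,None,fx=9,fy=9,interpolation=cv2.INTER_CUBIC))
```

```text
(no output)
```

View pics/w2c.png

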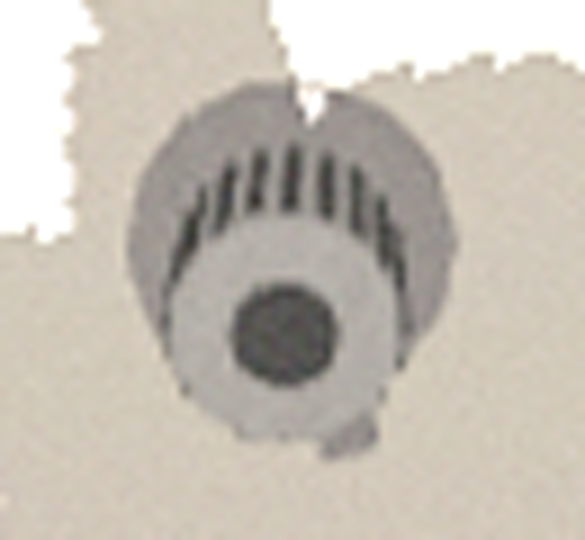

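The flange centre is at px (312.6,187.0), the knob top at (311.6,197.0), and the lug end at (318.7,209.4).

Run:
```python
from h import *
c=cam('wrist'); s=manip.read_state(); print(s['time_s'],s['eef_pos'])
f=onplane(c,(312.6,187),63);t=onplane(c,(311.6,197),97);l=onplane(c,(318.7,209.4),63)
print(f,t,l,np.linalg.norm(l-f),'lugyaw',np.arctan2(*(l-f)[1::-1]))
a=(f+t)/2; a[2]=68
Rt=R.from_quat(s['tool_rot']).as_matrix()
print('shift',Rt.T@(a-s['eef_pos']),np.arctan2(Rt[1,1],Rt[0,1]))
```

```text
3.8 [ 474.3431642  -170.86297106  202.47139902]
[ 471.66524828 -176.48831901   63.        ] [ 472.01066684 -176.94015143   97.        ] [ 493.80365845 -179.1398322    63.        ] 22.29663039656748 lugyaw -0.11920199785830742
shift [  0.22503789  -6.37073011 134.47093985] 1.1950835766764525
```

Emit:
apply_moves --targets '[[[0, 0, 0, 0, -0.3, 1, 0.5], [0, 0, 0, 0, -0.3, 2, 0.5], [0, 0, 0, 0, 0, 2.5, 0.5], [0, 0, 0, 0, 0, 2.5, 0.5], [0, 0, 0, 0, 0, 2.5, 0.5], [0, 0, 0, 0, 0, 1.7, 0.5], [0, 0, 0, 0, 0, 1.2, 0.5], [0, 0, 0, 0, 0, 0, 0.5], [0, 0, 0, 0, 0, 0, 0.5]]]' --newtons 60

```text
time_s: 4.7
eef_pos: [471.9, -177.7, 68.4]
tool_rot: [0.188, 0.982, -0.0, 0.0]
contact_force: [0.2, -0.3, 0.3]
finger_gap: 0.498
finger_force: 0.0
```

Emit:
apply_moves --targets '[[[0, 0, 0, 0, 0, 0, 1], [0, 0, 0, 0, 0, 0, 1], [0, 0, 0, 0, 0, 0, 1], [0, 0, 0, 0, 0, 0, 1], [0, 0, 0, 0, 0, 0, 1]]]' --newtons 60

```text
time_s: 5.2
eef_pos: [473.1, -178.0, 69.8]
tool_rot: [0.188, 0.982, -0.0, 0.001]
contact_force: [-0.2, 0.0, 6.4]
finger_gap: 0.239
finger_force: 58.7
```

Emit:
apply_moves --targets '[[[0, 0, 0, 0, 0, -1, 1], [0, 0, 0, 0, 0, -2.5, 1], [0, 0, 0, 0, 0, -4, 1], [0, 0, 0, 0, 0, -4.5, 1], [0, 0, 0, 0, 0, -4.5, 1], [0, 0, 0, 0.3, 2.5, -4, 1], [0, 0, 0, 0.5, 4.5, -1.5, 1], [0, 0, 0, 0.6, 4.9, 0, 1], [0, 0, 0, 0.6, 4.9, 0, 1], [0, 0, 0, 0.6, 4.9, 0, 1]]]' --newtons 70

```text
time_s: 6.2
eef_pos: [527.3, 35.3, 288.7]
tool_rot: [0.188, 0.982, -0.0, 0.0]
contact_force: [0.6, -1.1, -2.3]
finger_gap: 0.234
finger_force: 68.8
```

Emit:
apply_moves --targets '[[[0, 0, 0, 0.6, 4.9, 0, 1], [0, 0, 0, 0.6, 4.8, 0, 1], [0, 0, 0, 0.7, 4, 0, 1], [0, 0, 0, 0.3, 2, 0, 1], [0, 0, 0, 0, 0, 0, 1], [0, 0, 0, 0, 0, 0, 1], [0, 0, 0, 0, 0, 0, 1], [0, 0, 0, 0, 0, 0, 1]]]'

```text
time_s: 7.0
eef_pos: [564.9, 186.5, 288.3]
tool_rot: [0.189, 0.982, -0.0, -0.0]
contact_force: [0.0, 0.3, -1.3]
finger_gap: 0.23
finger_force: 68.9
```

Run:
```python
from h import *
c=cam('wrist'); s=manip.read_state(); print(s['eef_pos'],s['time_s'],s['finger_gap'])
im=manip.snapshot('wrist'); save(im,'w3.png')
for t,z in (('hub_face',174),('flange_lug',s['eef_pos'][2]-5)):
    for r in manip.trace('wrist',t)[:2]:
        print(t,round(r['score'],2),np.round(r['uv']),r['pixels'].sum(),np.round(onplane(c,r['uv'],z),1))
s=manip.read_state(); print(s['eef_pos'])
print('pred hub px',proj(c,(518.8,207.3,174)))
```

```text
[564.90900229 186.46781858 288.33970027] 7.0 0.23037416390481355
hub_face 0.89 [319. 128.] 19665 [514.1 206.3 174. ]
flange_lug 0.61 [115. 194.] 1126 [502.1 104.3 283.3]
flange_lug 0.59 [316. 255.] 4067 [567.7 182.9 283.3]
[565.10715663 186.81559319 288.48162355]
pred hub px [322.57477463 133.22054048]
```

View pics/w3.png

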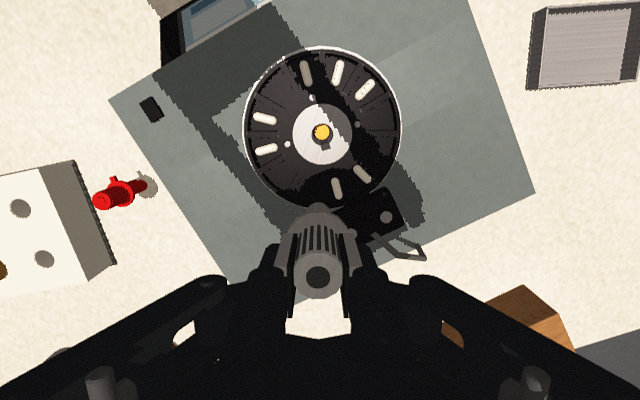

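The hub is at about (321,133), with the keyway below it at about (325,146). The shaft is held at (318,255) and looks upright. I'll zoom on both.

Run:
```python
import cv2,numpy as np
t=cv2.imread('pics/w3.png').astype(float)
def cr(r,c,n): 
    x=t[r:r+n,c:c+n]; x=np.clip(255*(x/255)**0.6,0,255).astype(np.uint8); return cv2.resize(x,(400,400),interpolation=cv2.INTER_CUBIC)
cv2.imwrite('pics/w3c.png',np.hstack([cr(98,286,70),cr(200,268,100)]))
```

```text
(no output)
```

View pics/w3c.png

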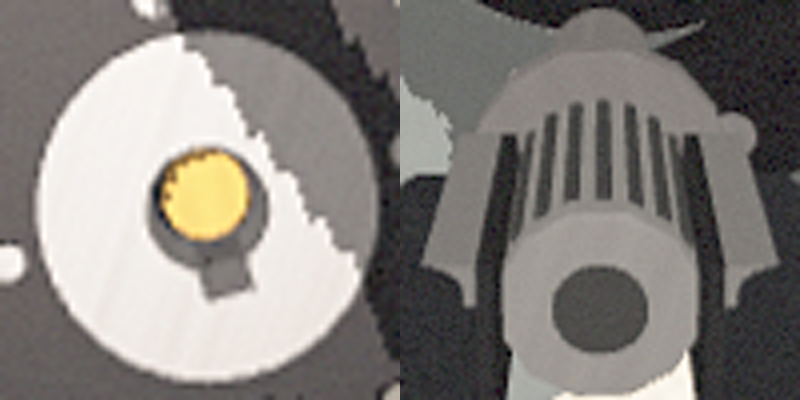

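Run:
```python
from h import *
c=cam('wrist'); s=manip.read_state(); e=np.array(s['eef_pos']);print(s['time_s'],e)
h=onplane(c,(322.3,134.2),174);k=onplane(c,(326.5,149.5),174)
Rt=R.from_quat(s['tool_rot']).as_matrix()
print('hub',h,'key',np.linalg.norm(k-h),np.arctan2(*(k-h)[1::-1]))
kt=onplane(c,(318,277.5),e[2]+28); print('hub in tool',Rt.T@(h-e),'knobtop in tool',Rt.T@(kt-e))
# expected tip outline with axis at (ax,ay)
for ax in (-1,0,1): print(ax,[np.round(proj(c,e+Rt@np.array([ax+dx,-1.5,dz])),1) for dx,dz in((-8,55),(-5.5,60),(-17,10))])
print(s['contact_force'],s['joint_positions'])
```

```text
7.15 [565.10715663 186.81559319 288.48162355]
hub [519.67973116 207.19389045 174.        ] key 12.698152093502207 -0.10205342324107364
hub in tool [ 49.76634146   2.10994504 114.47195073] knobtop in tool [  1.76581415  -1.44509918 -28.00040583]
-1 [array([317.8, 229.3]), array([317.8, 223.3]), array([317.8, 274.9])]
0 [array([317.8, 227.9]), array([317.8, 221.9]), array([317.8, 273.2])]
1 [array([317.8, 226.5]), array([317.8, 220.5]), array([317.8, 271.6])]
[ 0.80682812  0.07065815 -1.65016406] [ 2.77477693e-01  8.32293452e-02  1.70922994e+00 -8.96433112e-05
  1.34895313e+00 -9.14102434e-01]
```

Emit:
apply_moves --targets '[[[0, 0, 0, 1.5, 0.1, 0, 1], [0, 0, 0, 2, 0.15, 0, 1], [0, 0, 0, 1.3, 0.1, 1, 1], [0, 0, 0, 0, 0, 2, 1], [0, 0, 0, 0, 0, 1, 1], [0, 0, 0, 0, 0, 0, 1], [0, 0, 0, 0, 0, 0, 1], [0, 0, 0, 0, 0, 0, 1], [0, 0, 0, 0, 0, 0, 1]]]'

```text
time_s: 8.05
eef_pos: [522.5, 208.9, 249.3]
tool_rot: [0.188, 0.982, 0.0, 0.001]
contact_force: [-0.4, -0.3, -0.9]
finger_gap: 0.233
finger_force: 68.9
```

Run:
```python
from h import *
s=manip.read_state(); e=np.array(s['eef_pos']);print(s['time_s'],e)
Rt=R.from_quat(s['tool_rot']).as_matrix()
print(Rt.T@(np.array([519.68,207.19,174])-e))
c=cam('wrist'); im=manip.snapshot('wrist'); save(im,'w4.png')
s=manip.read_state(); print(s['eef_pos'])
t=im[:,:,::-1][120:320,205:455].astype(float); t=np.clip(255*(t/255)**0.6,0,255).astype(np.uint8)
cv2.imwrite('pics/w4c.png',cv2.resize(t,None,fx=3,fy=3,interpolation=cv2.INTER_CUBIC))
```

```text
8.05 [522.46549178 208.86708697 249.33589478]
[ 2.06322623 -2.66848389 75.33054439]
[522.38651552 208.85448892 249.18417276]
```

View pics/w4c.png

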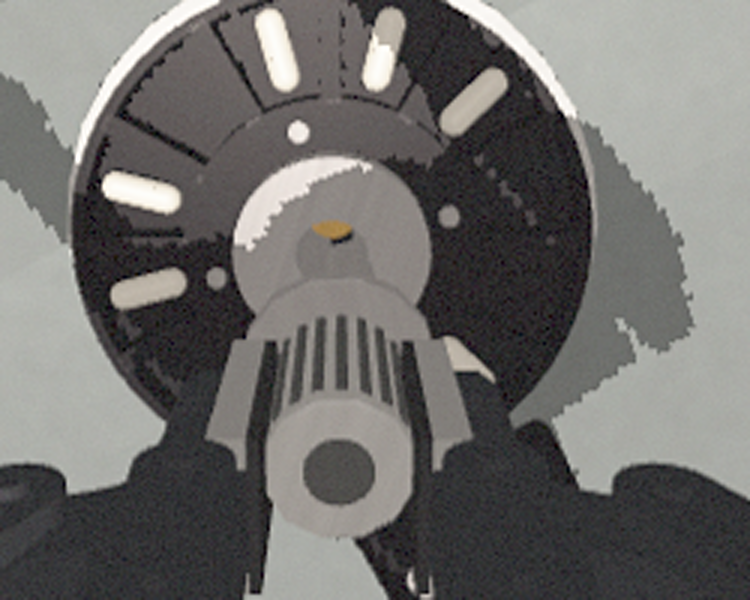

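The hub face centre is at about px (315.7,206), just beyond the shaft's tip. I'll compare that with the shaft axis carried down to the hub plane.

Run:
```python
from h import *
c=cam('wrist'); s=manip.read_state(); e=np.array(s['eef_pos']);print(s['time_s'],e)
Rt=R.from_quat(s['tool_rot']).as_matrix()
print('hub',Rt.T@(onplane(c,(315.7,206),174)-e))
print('knob',Rt.T@(onplane(c,(205+339/3,120+471/3),e[2]+28)-e))
print(proj(c,e+Rt@np.array([1.8,-1.5,e[2]-174])))
```

```text
8.1 [522.38651552 208.85448892 249.18417276]
hub [ 1.29219052 -2.98786947 75.1800315 ]
knob [  1.99330742  -1.44537028 -28.0035181 ]
[317.76098659 205.32551852]
```

Emit:
apply_moves --targets '[[[0, 0, 0, -0.02, -0.13, 0.3, 1], [0, 0, 0, 0, 0, 0.3, 1], [0, 0, 0, 0, 0, 0.3, 1], [0, 0, 0, 0, 0, 0.3, 1], [0, 0, 0, 0, 0, 0.3, 1], [0, 0, 0, 0, 0, 0.3, 1], [0, 0, 0, 0, 0, 0.2, 1], [0, 0, 0, 0, 0, 0, 1]]]'

```text
time_s: 8.9
eef_pos: [521.2, 207.4, 227.8]
tool_rot: [0.188, 0.982, -0.0, -0.0]
contact_force: [-0.2, -0.0, -2.9]
finger_gap: 0.235
finger_force: 68.9
```

Emit:
apply_moves --targets '[[[0, 0, 0, 0, 0, 0.2, 1], [0, 0, 0, 0, 0, 0.2, 1], [0, 0, 0, 0, 0, 0.2, 1], [0, 0, 0, 0, 0, 0.2, 1], [0, 0, 0, 0, 0, 0.2, 1], [0, 0, 0, 0, 0, 0.2, 1], [0, 0, 0, 0, 0, 0, 1]]]'

```text
time_s: 9.6
eef_pos: [521.2, 207.4, 215.8]
tool_rot: [0.188, 0.982, -0.0, -0.0]
contact_force: [-0.2, 0.7, -1.3]
finger_gap: 0.231
finger_force: 68.9
```

Emit:
apply_moves --targets '[[[0, 0, 0, 0, 0, 0.3, 1], [0, 0, 0, 0, 0, 0.3, 1], [0, 0, 0, 0, 0, 0.3, 1], [0, 0, 0, 0, 0, 0.3, 1], [0, 0, 0, 0, 0, 0.3, 1], [0, 0, 0, 0, 0, 0.3, 1], [0, 0, 0, 0, 0, 0.2, 1], [0, 0, 0, 0, 0, 0, 1]]]'

```text
time_s: 10.4
eef_pos: [521.2, 207.4, 195.8]
tool_rot: [0.188, 0.982, -0.0, -0.0]
contact_force: [0.6, -0.3, -1.2]
finger_gap: 0.237
finger_force: 68.9
```

Free so far and the key is in. Next is the spring.

Emit:
apply_moves --targets '[[[0, 0, 0, 0, 0, 0.2, 1], [0, 0, 0, 0, 0, 0.2, 1], [0, 0, 0, 0, 0, 0.2, 1], [0, 0, 0, 0, 0, 0.2, 1], [0, 0, 0, 0, 0, 0, 1]]]' --newtons 90

```text
time_s: 10.9
eef_pos: [522.0, 207.5, 189.3]
tool_rot: [0.188, 0.982, 0.0, 0.001]
contact_force: [-1.1, -1.1, 5.4]
finger_gap: 0.226
finger_force: 89.3
```

Emit:
apply_moves --targets '[[[0, 0, 0, 0, 0, 0.15, 1], [0, 0, 0, 0, 0, 0.15, 1], [0, 0, 0, 0, 0, 0.1, 1], [0, 0, 0, 0, 0, 0, 1], [0, 0, 0, 0, 0, 0, 1]]]'

```text
time_s: 11.4
eef_pos: [522.2, 207.5, 186.2]
tool_rot: [0.188, 0.982, 0.0, 0.001]
contact_force: [-3.3, -1.3, 8.3]
finger_gap: 0.228
finger_force: 89.7
```

Emit:
apply_moves --targets '[[[0, 0, 0, 0, 0, 0.15, 1], [0, 0, 0, 0, 0, 0.15, 1], [0, 0, 0, 0, 0, 0, 1], [0, 0, 0, 0, 0, 0, 1]]]'

```text
time_s: 11.8
eef_pos: [522.4, 207.6, 185.9]
tool_rot: [0.188, 0.982, 0.001, 0.001]
contact_force: [-7.8, -2.8, 21.0]
finger_gap: 0.229
finger_force: 91.1
```

Emit:
apply_moves --targets '[[[0, 0, 0, 0.05, 0, 0.05, 1], [0, 0, 0, 0.05, 0, 0, 1], [0, 0, 0, 0, 0, 0, 1], [0, 0, 0, 0, 0, 0, 1], [0, 0, 0, 0, 0, 0, 1]]]'

```text
time_s: 12.3
eef_pos: [522.3, 207.6, 185.9]
tool_rot: [0.188, 0.982, 0.001, 0.002]
contact_force: [-6.3, -4.9, 20.4]
finger_gap: 0.227
finger_force: 91.1
```

Run:
```python
from h import *
im=manip.snapshot('wrist')
s=manip.read_state(); print(s['eef_pos'],s['contact_force'],s['wrist_torque'],s['time_s'])
t=im[:,:,::-1][120:320,205:455].astype(float); t=np.clip(255*(t/255)**0.5,0,255).astype(np.uint8)
cv2.imwrite('pics/w5c.png',cv2.resize(t,None,fx=3,fy=3,interpolation=cv2.INTER_CUBIC))
```

```text
[522.28326195 207.622434   185.84646166] [-5.84422173 -4.37621743 20.74912525] [-0.92319935  1.2130409  -0.03015575] 12.35
```

View pics/w5c.png

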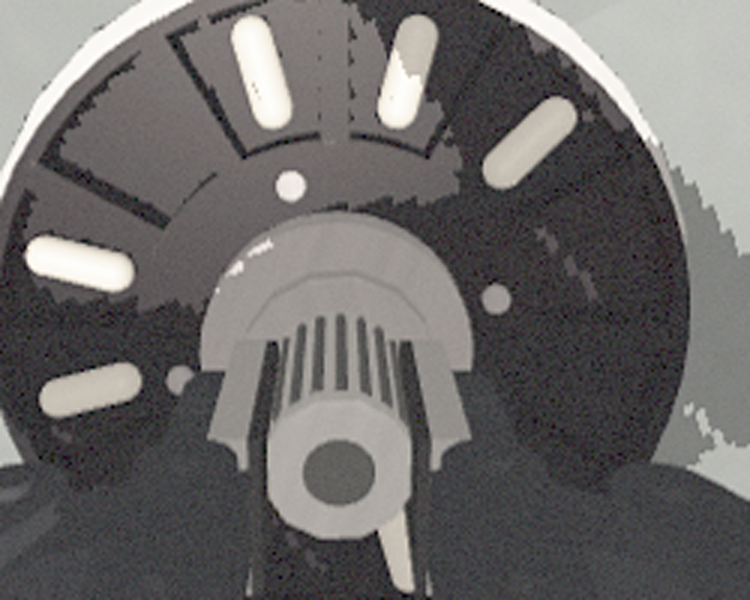

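The picture shows the flange flat and centred on the hub. The knob at crop (339,471) hasn't moved in the grip, and I'm pressing with 21 N against the 10.6 N spring. Handing in.

```bash
python3 -c "
from cell import manip
print(manip.job_done())"
```

```text
the job is handed in; nothing more can be done
None
```

I handed the job in at 12.4 s: the keyed drive shaft is in the hub with its key in the keyway, and I was still holding it pressed home with about 21 N; no result came back.

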